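# Clear the rusk tin's top, fit its nested lids, and hold the outer cover up for sealing

### The arm

A 6-joint arm with a two-finger parallel gripper is mounted at the origin on the work surface. World frame = base frame: x ahead of the robot, y to its left, z up, the work surface at z = 0. Lengths are in m, angles in rad, forces in N, time in s.
With the tool pointing down it reaches from about 0.425 to 0.95 m from the base axis. Payload 3.5 kg.
Tool frame: the origin (TCP) lies midway between the tips of the shut fingers; the grasp point (between the pads) lies 19 mm behind it; x points along the fingers, y is the direction in which the jaws open and shut, and the axes are right-handed (so a half turn about x gives the same grasp; the last joint's range is limited). The gripper opens to 85 mm and grips with 20 to 120 N. Pads are 22 mm wide; open, the fingers measure 114 mm over their backs; the gripper's body (76 mm by 85 mm) begins 54 mm behind the grasp point. The pads swing forward as they close: fully open they stand 13 mm farther back than shut.
Start: joints at [-0.15, 0.286, 1.577, -0, 1.279, -0.15], TCP at [0.675, 0, 0.231] pointing down, gripper open.
Joint ranges: [-2.77, 2.77], [-0.9, 2.22], [0.21, 2.48], [-1.53, 4.67], [0.24, 2.81], [-2.84, 2.84]. Speed limits (rad/s): [2.79, 2.79, 3.14, 3.14, 3.14, 3.14].

### API

Orientations are given as a unit quaternion [x, y, z, w].
In Python, from plant import sensors, optics, ctrl gives the robot as it stands.
- The arm moves only by the tool arm_command, never from a script. Its argument "increments" is a list that holds one entry, the list of rows, each a list of 4 numbers: the shift along the tool's x, y, z in cm, then the turn about the tool's x in rad. A call has 1 to 20 rows; each row shifts and turns the commanded pose from where the row before left it, along the tool's axes as they then stand; what a row does not reach is not made up. A row lasts 1/8 s, in which the tool goes at most 62.5 mm and 10.7 degrees, less where a joint would pass 70% of its speed; a pose out of reach is approached as far as the arm can. A call with a gripper value outside its range is refused whole. "grip" is the finger opening in cm, from 0 to 8.54, set as the call begins (left out, the last holds). The fingers move at their own pace and stop on an object; "grip_force" is the grip in N (left out, the last holds). Time passes only in rows, so rows that do not move let the fingers close. It gives the time, the measured TCP pose, the force and the opening at its end, in the units of the state.
- sensors.get_state(): the state, without advancing time (a new reading comes with each control period).
- optics.read_camera(name): name is "scene" or "side" or "wrist"; returns the picture (400x640x3 uint8, blue, green, red); there is no depth.
- optics.camera_model(name): a dict with "camera_matrix" (3x3 intrinsics, pixels), "world_from_camera" (4x4, takes a point from camera to world coordinates); the wrist camera has in their place "mount" (4x4, takes a point from camera to tool coordinates, whose origin is the TCP and whose axes are the tool frame's). Camera axes: x right, y up, looking along -z (the intrinsics and any distortion apply to the point x, -y, -z); pixel columns grow to the right and rows downward; lengths in m; the calibration is good to about 2 mm. A picture is of the moment at which its call begins: read the wrist's pose just before it. camera_model takes no time and is no camera call.
- ctrl.sign_off(): hands the job in, once; it reports no verdict.
Trained networks look in the newest picture that a camera, given by its name, has taken for a name from the list of things; names that differ only in an ending like _2 or _b are one class to them, and where a whole thing is asked for, a point or a joint stands for the part that bears it (a point fixed in the world has none). Each returns a list of dicts, best first, with "conf" (0 to 1); they miss things now and then, are a little off and sometimes report something else, mostly with a low value. They report only what shows in the picture. A call takes as long as a camera call. They do not tell look-alikes from the thing itself.
- optics.boxes_of(camera, query): "at" ([row, column] in pixels, amid what is visible of it).
- optics.place_of(camera, query): "at" ([row, column] in pixels: a listed point, or the origin of a listed thing).
The state is a dict: "time": time; "qpos": joint angles; "dq": joint speeds; "joint_efforts": joint torques, N m; "eef_pos": TCP position; "tcp_rot": TCP orientation; "contact_force": force on the tool from outside, world axes, zero at the start; "wrist_torque": the same for the moment, N m; "opening": opening from 0.0 (shut) to 1.0 (fully open).
Only numpy, scipy, OpenCV 4.12 (cv2) and the standard library are available. Lean on these libraries where they do the work, as an engineer would, in place of code of your own. Each camera call takes 0.05 s, during which the arm holds its last target.

### The job

Get the rusk tin ready for sealing: with the scraper block in the gripper, wipe the three broken rusk pieces off the tin's flat top into the crumb pan beside it, and stand the block back on the bench. Then bring the nested pair of lids over by the inner lid's black knob, lower them until the inner lid is fully home in the tin's mouth (do not drop it), let go, and lift only the outer cover straight up by its collar, leaving the inner lid seated and undisturbed. Finish still holding the cover level over the tin, a hand's breadth above it so that the inner lid can be taped (the program ends while holding it), and leave the other things on the bench alone.

Things in the scene. Friction and masses are not known exactly. Their poses are not given: they have to be found in the camera images.
- tin: square stainless catering tin, 240 (x) x 250 (y) x 110 mm high, fixed on the bench; flat flush top 110 mm above the bench with one round mouth 100 mm across, its centre 40 mm from the tin's middle towards the tin's -y side. Origin: centre of its underside. The broken rusk pieces lie on its top between the mouth and its +y edge
- mouth (a point): centre of the tin's round mouth (100 mm across), at the level of the tin's flat top; same axes as the tin
- pan: open aluminium crumb pan, 220 (x) x 130 (y) mm, rim 50 mm above the bench, walls 4 mm, fixed, standing 3 mm from the tin's +y side and in line with it. Origin: centre of its underside, on the bench
- chip1: broken rusk piece, 34 x 22 x 14 mm, 11 g, loose on the tin's top. Origin: centre of its underside
- chip2: broken rusk piece, as chip1
- chip3: broken rusk piece, as chip1
- scraper: white plastic scraper block standing on the bench: foot 140 (x) x 36 (y) x 18 mm, on it a grip rib 130 (x) x 22 (y) mm from 18 to 54 mm height; 200 g. Origin: centre of its underside
- board: white plastic board 170 x 170 x 12 mm, fixed on the bench, on which the nested lids stand. Origin: centre of its underside
- inner_lid: round steel inner lid, 0.18 kg: plug 94 mm across, 16 mm deep, chamfered foot; on it a disc 132 mm across, 12 mm thick, that rests on the tin's top; then a stem and a black knob 26 mm across, 56 to 84 mm above the origin, standing up through the cover's collar. Lifting the knob carries the cover too. Origin: centre of the plug's underside (16 mm below the mouth point when fully home), z up
- cover: round steel outer cover, 0.2 kg, loose over the inner lid: top plate 144 mm across, 10 to 13 mm above its origin; skirt 10 mm deep (3 mm play round the disc); in the middle an open collar, 50 mm outside, 42 mm inside, 13 to 39 mm above the origin; nested, the knob stands 27 mm out of it. Origin: centre of the skirt's lower edge, 18 mm above the inner lid's origin when nested, z up
- tape: roll of paper tape, 92 mm across, 24 mm high, lying flat; bystander. Origin: centre of its underside
- timer: white kitchen timer 62 x 78 x 18 mm, lying flat; bystander. Origin: centre of its underside
- small_tin: closed round steel tin, 85 mm across, 92 mm high; bystander. Origin: centre of its underside
Things that resemble listed ones, but are neither listed nor needed, are in the scene too. What is shaped like the scraper but purple or red is not meant. Leave any pink look-alike of the cover alone.

How it is judged:
On the way, in this order (a step that is already met when the one before it is completed fails the run):
1. all three rusk pieces lie in the crumb pan, the scraper block still in the gripper (x of chip1 in the frame of pan between -0.11 and 0.11 m and y of chip1 in the frame of pan between -0.065 and 0.065 m and height (world z) of each of chip1, chip2, chip3 below 0.05 m and x of chip2 in the frame of pan between -0.11 and 0.11 m and y of chip2 in the frame of pan between -0.065 and 0.065 m and x of chip3 in the frame of pan between -0.11 and 0.11 m and y of chip3 in the frame of pan between -0.065 and 0.065 m and contact force between the fingers and scraper above 0.5 N), for 0.2 s.
2. the scraper block stands on the bench again, let go (height (world z) of scraper below 0.008 m and angle between scraper's own z axis and vertical below 0.1 rad and contact force between the fingers and scraper below 0.1 N), for 0.2 s.
3. the inner lid is fully home in the tin's mouth with the cover still nested on it (horizontal distance between inner_lid and mouth below 0.006 m and z of inner_lid in the frame of mouth below -0.0125 m and angle between inner_lid's own z axis and vertical below 0.06 rad and z of cover in the frame of inner_lid below 0.022 m and horizontal distance between cover and inner_lid below 0.008 m), for 0.2 s.
At the end, for the whole second after the job is handed in: cover held still, level (0.15 rad), its lower edge 50 to 200 mm above the tin's top, within 80 mm of the mouth's axis; inner lid seated (6 mm sideways, 3.5 mm of fully down, 0.06 rad), touched by neither arm nor cover; rusk pieces in the pan; block upright on the bench, let go (all of step 2 and contact force between the fingers and cover above 0.5 N and z of cover in the frame of mouth between 0.05 and 0.2 m and horizontal distance between cover and mouth below 0.08 m and angle between cover's own z axis and vertical below 0.15 rad and linear speed of cover below 0.03 m/s and contact force between cover and inner_lid below 0.05 N and contact force between cover and tin below 0.05 N and horizontal distance between inner_lid and mouth below 0.006 m and z of inner_lid in the frame of mouth below -0.0125 m and angle between inner_lid's own z axis and vertical below 0.06 rad and contact force between the arm and inner_lid below 0.1 N and linear speed of inner_lid below 0.02 m/s and x of chip1 in the frame of pan between -0.11 and 0.11 m and y of chip1 in the frame of pan between -0.065 and 0.065 m and height (world z) of each of chip1, chip2, chip3 below 0.05 m and x of chip2 in the frame of pan between -0.11 and 0.11 m and y of chip2 in the frame of pan between -0.065 and 0.065 m and x of chip3 in the frame of pan between -0.11 and 0.11 m and y of chip3 in the frame of pan between -0.065 and 0.065 m); the arm keeps its last pose, push and grip.
It fails at once if the cover is taken off the inner lid while the inner lid is not seated in the tin's mouth (or the inner lid is disturbed while the cover is lifted) (z of cover in the frame of inner_lid above 0.026 m and not (horizontal distance between inner_lid and mouth below 0.006 m and z of inner_lid in the frame of mouth below -0.0125 m and angle between inner_lid's own z axis and vertical below 0.06 rad)).
It fails at once if the inner lid is dropped (contact force between the fingers and inner_lid below 0.05 N and linear speed of inner_lid above 0.5 m/s).
It fails at once if a rusk piece is pushed or picked with the fingers instead of the scraper block (contact force between the fingers and chip1 above 0.5 N or contact force between the fingers and chip2 above 0.5 N or contact force between the fingers and chip3 above 0.5 N).
It fails at once if another thing on the bench is moved by more than 30 mm or tipped over (distance of any of tape, timer, small_tin from where it was at the start of the episode above 0.03 m or angle between any of tape, timer, small_tin's own z axis and vertical above 0.5 rad).
It also fails if it takes over 70 s, if anything falls off the work surface, if the arm or the gripper's body presses on something with over 40 N, if the wrist force passes 120 N, or if a joint passes its speed limit or range.

## Working session

There is one attempt and no reset: what is moved stays moved. The work goes in short steps, Python scripts to look and compute and a tool call to move; the robot and the scene stay as the last step left them, time stands still between calls to the robot, and variables do not carry over. Pictures are saved under pics/ and viewed, and the job is handed in when it is done.

Besides the shell and the picture viewer there is one more tool, called as name(argument=value, ...), one argument or row to a line, values as JSON. arm_command: Moves the arm, as the interface text tells. Its arguments: {"type":"object","properties":{"increments":{"type":"array","items":{"type":"array","items":{"type":"array","items":{"type":"number"}}}},"grip":{"type":"number"},"grip_force":{"type":"number"}},"required":["increments"]}

```bash
mkdir -p pics; ls
cat > h.py <<'E'
import numpy as np,cv2
from plant import sensors,optics,ctrl
from scipy.spatial.transform import Rotation as R
def cam(n):
    m=optics.camera_model(n);K=np.array(m["camera_matrix"])
    if "mount" in m:
        s=sensors.get_state();T=np.eye(4);T[:3,:3]=R.from_quat(s["tcp_rot"]).as_matrix();T[:3,3]=s["eef_pos"]
        W=T@np.array(m["mount"])
    else: W=np.array(m["world_from_camera"])
    return K,W,m
def ray(c,at,z):
    K,W,m=c;r,co=at
    D=np.array(m.get("distortion",m.get("dist_coeffs",np.zeros(5))),float)
    p=cv2.undistortPoints(np.array([[[co,r]]],float),K,D)[0,0]
    d=W[:3,:3]@np.array([p[0],-p[1],-1.]);o=W[:3,3]
    return o+d*(z-o[2])/d[2]
def proj(c,P):
    K,W,m=c;q=np.linalg.inv(W)@np.append(P,1.)
    q=np.array([q[0],-q[1],-q[2]]);u=K@q;return u[1]/u[2],u[0]/u[2]
E
python3 - <<'E'
from h import *
s=sensors.get_state();print(s)
for n in("scene","side","wrist"):
    print(n,optics.camera_model(n))
    cv2.imwrite(f"pics/a_{n}.png",optics.read_camera(n))
    for q in "tin mouth pan chip1 scraper board inner_lid cover tape timer small_tin".split():
        print(q,[(np.round(d["at"],0).tolist(),round(d["conf"],2)) for d in optics.place_of(n,q)][:4])
E
```

```text
pics
{'time': 0.0, 'qpos': array([-1.50025617e-01,  2.87178185e-01,  1.57817473e+00, -2.42436094e-05,
        1.27860739e+00, -1.49999202e-01]), 'dq': array([ 0.00019289,  0.00018773, -0.00053819,  0.00030312,  0.00226584,
       -0.00109264]), 'joint_efforts': array([-1.79628755e-04, -4.05981302e+01, -2.92628127e+01, -1.54224781e-04,
        5.81841552e-03,  3.74769741e-06]), 'eef_pos': array([6.74341244e-01, 1.06026590e-04, 2.29940068e-01]), 'tcp_rot': array([ 0.49950109,  0.50066366, -0.50050791,  0.49932594]), 'contact_force': array([ 0.23593285, -0.26186003, -0.45166299]), 'wrist_torque': array([-0.01315677, -0.01885125,  0.03344972]), 'opening': 1.0031790199391681}
scene {'camera_matrix': array([[381.27472191,   0.        , 315.62188551],
       [  0.        , 381.27472191, 197.84972171],
       [  0.        ,   0.        ,   1.        ]]), 'world_from_camera': array([[-0.64009178, -0.48236704,  0.59800046,  1.11935471],
       [ 0.76824678, -0.39281961,  0.50545983,  0.61156668],
       [-0.00891085,  0.78295261,  0.62201753,  0.75561266],
       [ 0.        ,  0.        ,  0.
[... 1564 characters left out ...]
  0.        ,   0.        ,   1.        ]]), 'mount': array([[ 4.63911886e-04,  3.14317972e-01, -9.49317648e-01,
        -1.42860696e-01],
       [ 9.99998805e-01,  1.25423940e-03,  9.03955927e-04,
        -3.15438283e-04],
       [ 1.47480119e-03, -9.49316933e-01, -3.14317014e-01,
        -8.13520473e-02],
       [ 0.00000000e+00,  0.00000000e+00,  0.00000000e+00,
         1.00000000e+00]])}
tin [([195.0, 228.0], 0.57)]
mouth [([273.0, 209.0], 0.71)]
pan [([26.0, 169.0], 0.9)]
chip1 [([194.0, 211.0], 0.97), ([142.0, 176.0], 0.84), ([210.0, 144.0], 0.83)]
scraper []
board []
inner_lid [([22.0, 169.0], 0.54)]
cover []
tape []
timer []
small_tin [([361.0, 302.0], 0.95), ([137.0, 176.0], 0.17)]
```

View pics/a_scene.png

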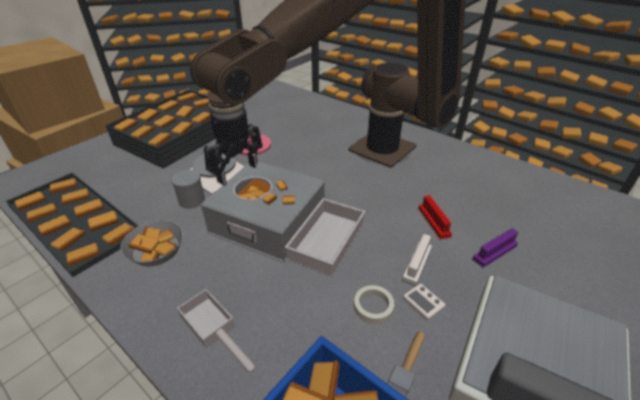

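View pics/a_side.png

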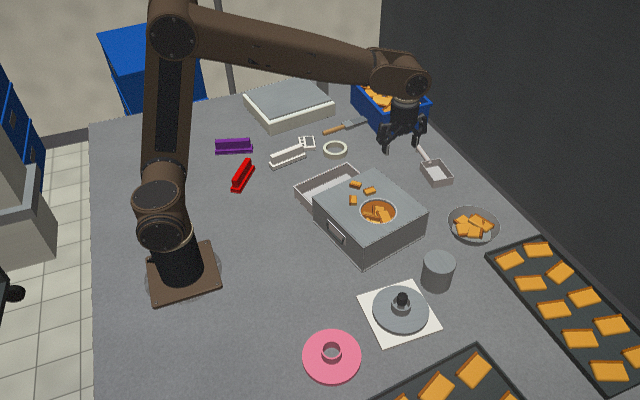

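View pics/a_wrist.png

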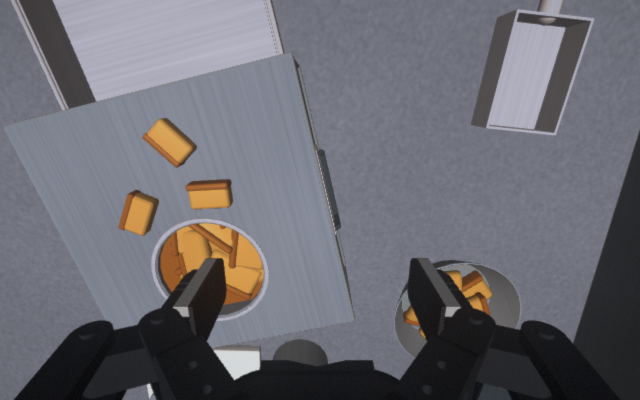

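The scene view shows the tin with chips at about (190,280) and the pan beside it at (237,327). The white scraper is at (258,418), between the red block and the timer. In the side view, the white board with the nested lids is at (310,400) and the pink decoy is at (357,332). In the wrist view, the tin's top corners are at about (293,55), (6,127) and (353,320).

Run:
```python
from h import *
W=cam("wrist");S=cam("side");C=cam("scene")
f=lambda c,u,v,z:np.round(ray(c,(v,u),z),4)
print("corners",f(W,293,55,.11),f(W,6,127,.11),f(W,353,320,.11))
print("mouth w",f(W,210,268,.11),"side",f(S,378,211,.11))
for a in((194,211),(142,176),(210,144)):print("chip",f(W,a[1],a[0],.11))
print("scr side top",f(S,290,151,.054),"nn",f(S,287,162,0),"scene nn",f(C,418,268,0))
print("rib ends scene",f(C,426,236,.054),f(C,409,268,.03))
print("knob",f(S,402,299,.096),"scene?",f(S,397,315,.012), "board",f(S,400,313,.012))
print("boardcorners side",[f(S,*p,.012) for p in((411,278),(442,325),(377,347),(357,294))])
print("tape",f(S,336,153,0),f(C,371,306,0),"timer",f(C,424,307,0),f(S,310,145,0),"stin",f(W,302,361,0),f(S,433,285,0))
print("purple/red")
print("pan",f(S,334,198,0),f(C,322,242,0),f(W,169,26,0))
# crops
i=cv2.imread("pics/a_side.png");cv2.imwrite("pics/b1.png",cv2.resize(i[125:225,220:400],None,fx=4,fy=4,interpolation=2))
cv2.imwrite("pics/b2.png",cv2.resize(i[250:380,320:480],None,fx=4,fy=4,interpolation=2))
i=cv2.imread("pics/a_scene.png");cv2.imwrite("pics/b3.png",cv2.resize(i[190:330,340:480],None,fx=4,fy=4,interpolation=2))
```

```text
corners [0.6567 0.108  0.11  ] [0.4218 0.0546 0.11  ] [ 0.7107 -0.1353  0.11  ]
mouth w [ 0.5739 -0.076   0.11  ] side [ 0.5736 -0.0842  0.11  ]
chip [ 0.5826 -0.0028  0.11  ]
chip [0.5585 0.0423 0.11  ]
chip [ 0.5218 -0.0176  0.11  ]
scr side top [0.4492 0.3656 0.054 ] nn [0.4371 0.3761 0.    ] scene nn [0.4496 0.3885 0.    ]
rib ends scene [0.3857 0.3683 0.054 ] [0.4903 0.3801 0.03  ]
knob [ 0.4968 -0.3724  0.096 ] scene? [ 0.4969 -0.3622  0.012 ] board [ 0.507  -0.3598  0.012 ]
boardcorners side [array([ 0.5894, -0.2711,  0.012 ]), array([ 0.5885, -0.4312,  0.012 ]), array([ 0.4085, -0.4244,  0.012 ]), array([ 0.4282, -0.2634,  0.012 ])]
tape [0.6247 0.3567 0.    ] [0.6241 0.3591 0.    ] timer [0.5479 0.4561 0.    ] [0.5521 0.4427 0.    ] stin [ 0.6523 -0.2991  0.    ] [ 0.6395 -0.3076  0.    ]
purple/red
pan [0.5222 0.1278 0.    ] [0.5333 0.1376 0.    ] [0.5197 0.1472 0.    ]
```

View pics/b1.png

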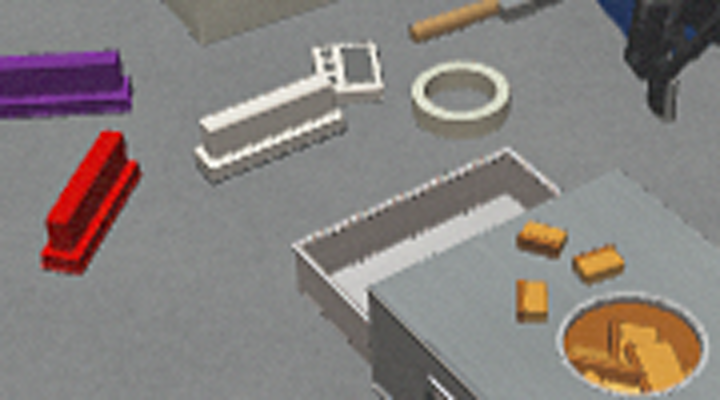

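View pics/b2.png

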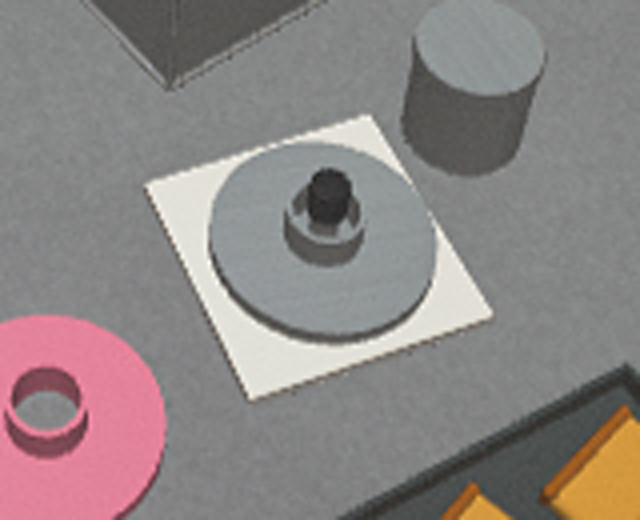

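View pics/b3.png

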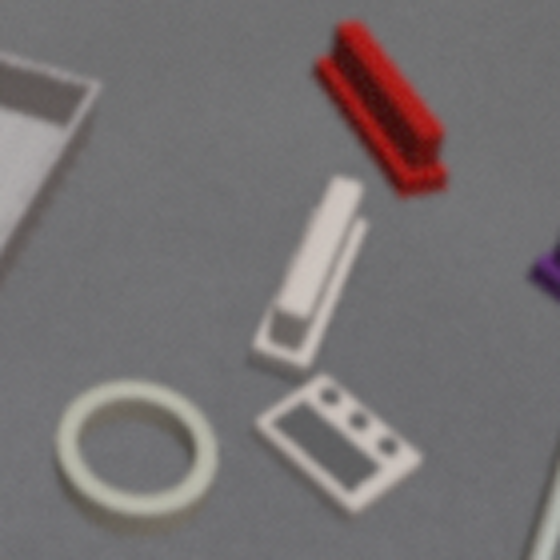

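arm_command(
  increments=[
    [[0, -2.3, -3.75, 0], [0, -2.3, -3.75, 0], [0, -2.3, -3.75, 0], [0, -2.3, -3.75, 0], [0, -2.3, -3.75, 0], [0, -2.3, -3.75, 0], [0, -2.3, -3.75, 0], [0, -2.3, -3.75, 0], [0, -2.3, -3.75, 0], [0, -2.3, -3.75, 0], [0, 0, 0, 0.18], [0, 0, 0, 0.18], [0, 0, 0, 0.18], [0, 0, 0, 0.18], [0, 0, 0, 0.18], [0, 0, 0, 0.18], [0, 0, 0, 0.18], [0, 0, 0, 0.18], [0, 0, 0, 0]],
  ],
  grip=8.54,
)

```text
time: 4.18
eef_pos: [0.445, 0.375, 0.2314]
tcp_rot: [0.706, 0.047, -0.706, 0.047]
contact_force: [0.0, 0.4, -0.3]
opening: 1.0
```

```bash
cat >> h.py <<'E'
def st():
    s=sensors.get_state();Rm=R.from_quat(s["tcp_rot"]).as_matrix()
    print("t",round(s["time"],2),"p",np.round(s["eef_pos"],4),"yaw(y)",round(np.arctan2(Rm[1,1],Rm[0,1]),4),"toolx",np.round(Rm[:,0],3),"F",np.round(s["contact_force"],1),"op",round(s["opening"],3),"q",np.round(s["qpos"],2))
    return s,Rm
E
python3 - <<'E'
from h import *
st();cv2.imwrite("pics/c.png",optics.read_camera("wrist"))
print(optics.place_of("wrist","scraper"))
W=cam("wrist")
for d in optics.place_of("wrist","scraper"): print(ray(W,d["at"],0))
E
```

```text
t 4.17 p [0.445  0.375  0.2314] yaw(y) -1.4379 toolx [ 0.  0. -1.] F [ 0.   0.4 -0.3] op 1.0 q [0.53 0.08 1.81 0.   1.25 1.96]
[{'at': [276.7, 194.3], 'conf': 0.96}, {'at': [296.9, 321.1], 'conf': 0.8}, {'at': [162.5, 313.4], 'conf': 0.67}]
[ 2.68439128e-01  5.18543757e-01 -5.55111512e-17]
[ 2.59255971e-01  3.44786540e-01 -5.55111512e-17]
[0.44474238 0.37955434 0.        ]
```

View pics/c.png

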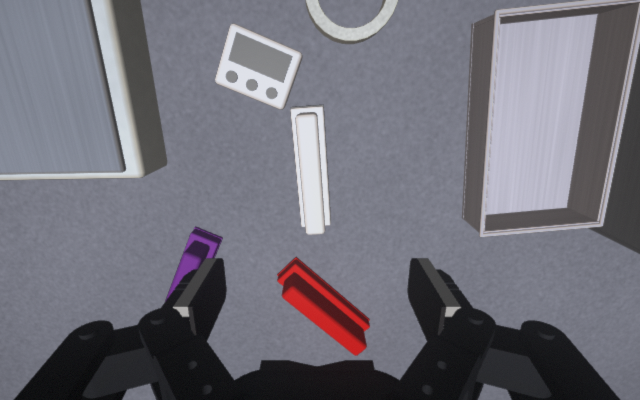

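The wrist view shows the white scraper upright at (312,165), with the timer to its upper left and the red block below it at (325,305). The rib's top runs from about (307,114) to (315,232).

Run:
```python
from h import *
i=cv2.imread("pics/c.png");cv2.imwrite("pics/c2.png",cv2.resize(i[95:245,260:360],None,fx=4,fy=4,interpolation=2))
W=cam("wrist")
f=lambda u,v,z:np.round(ray(W,(v,u),z),4)
a,b=f(307,113.5,.054),f(315,233,.054);print("rib",a,b,(a+b)/2,np.arctan2(*(a-b)[[1,0]]))
q=[f(*p,.018) for p in((291.5,108.5),(323,107),(329.5,225),(299,227.5))];print(q,np.mean(q,0))
print("timer corner",f(281,108,.018),f(216,82,.018),"red",f(293,258,.018),f(278,275,.018))
```

```text
rib [0.5036 0.3929 0.054 ] [0.3784 0.3687 0.054 ] [0.441  0.3808 0.054 ] 0.1909360987835237
[array([0.5042, 0.4109, 0.018 ]), array([0.5102, 0.3774, 0.018 ]), array([0.3748, 0.3507, 0.018 ]), array([0.3667, 0.387 , 0.018 ])] [0.438975 0.3815   0.018   ]
timer corner [0.5032 0.4221 0.018 ] [0.5205 0.4924 0.018 ] red [0.3243 0.3897 0.018 ] [0.2974 0.4061 0.018 ]
```

View pics/c2.png

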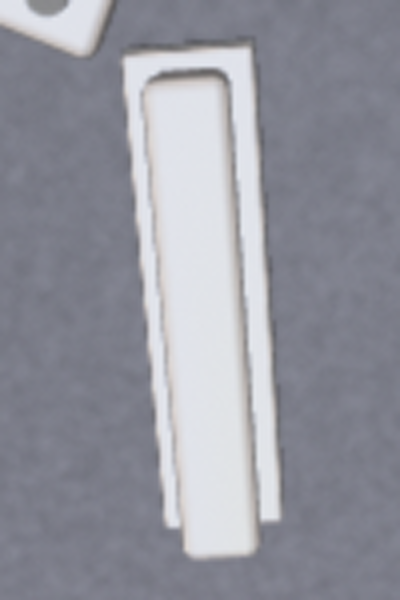

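arm_command(
  increments=[
    [[0, 0, 0, -0.058], [0, -0.7, 0.4, 0], [4, 0, 0, 0], [4, 0, 0, 0], [4, 0, 0, 0], [4, 0, 0, 0], [2.5, 0, 0, 0], [1.5, 0, 0, 0], [0.9, 0, 0, 0], [0, 0, 0, 0]],
  ],
)

```text
time: 5.58
eef_pos: [0.4398, 0.3813, 0.0224]
tcp_rot: [0.704, 0.067, -0.704, 0.067]
contact_force: [0.0, 0.1, -0.2]
opening: 1.001
```

arm_command(
  increments=[
    [[0, 0, 0, 0], [0, 0, 0, 0], [0, 0, 0, 0], [0, 0, 0, 0], [0, 0, 0, 0], [0, 0, 0, 0]],
  ],
  grip=0,
  grip_force=70,
)

```text
time: 6.32
eef_pos: [0.4402, 0.3814, 0.0229]
tcp_rot: [0.704, 0.067, -0.704, 0.066]
contact_force: [0.3, -0.0, 3.6]
opening: 0.245
```

arm_command(
  increments=[
    [[-2, 0, 0, 0], [-5, 0, 0, 0], [-5, 0, 0, 0], [-5, 0, 0, 0], [0, 4.67, -0.39, 0], [0, 4.67, -0.39, 0], [0, 4.67, -0.39, 0], [0, 4.67, -0.39, 0], [0, 4.67, -0.39, 0], [0, 4.67, -0.39, 0], [0, 4.67, -0.39, 0], [0, 4.67, -0.39, 0], [0, 4.67, -0.39, 0], [0, 4.67, -0.39, 0], [0, 0, 0, -0.03], [0, 0, 0, 0]],
  ],
)

```text
time: 8.32
eef_pos: [0.5651, -0.0699, 0.1922]
tcp_rot: [-0.703, -0.077, 0.703, -0.077]
contact_force: [0.5, 0.3, -1.9]
opening: 0.243
```

Run:
```python
from h import *
st();cv2.imwrite("pics/d.png",optics.read_camera("wrist"));cv2.imwrite("pics/d1.png",optics.read_camera("side"));
```

```text
t 8.32 p [ 0.5651 -0.0699  0.1922] yaw(y) -1.3525 toolx [-0.001  0.001 -1.   ] F [ 0.5  0.3 -1.9] op 0.243 q [-0.3   0.09  1.88  0.    1.18  1.05]
```

View pics/d.png

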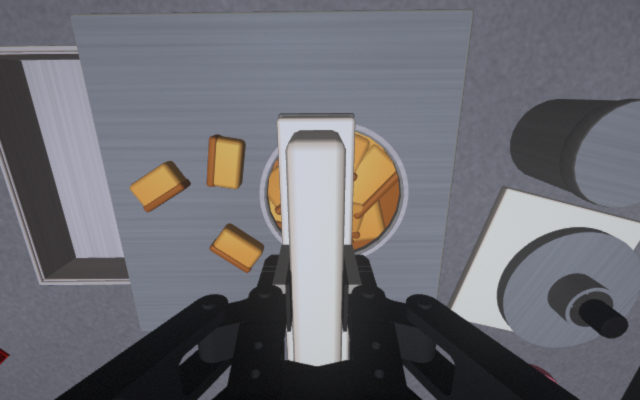

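View pics/d1.png

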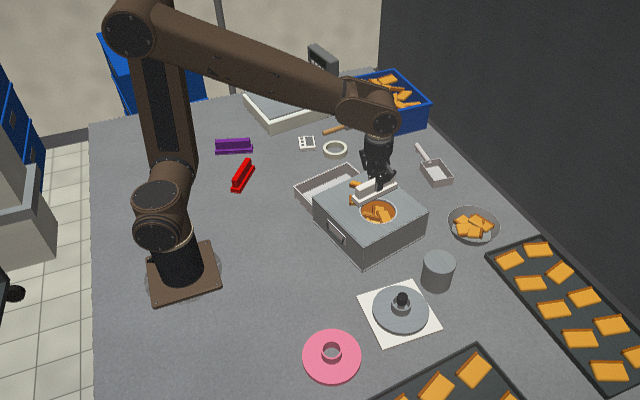

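arm_command(
  increments=[
    [[2.5, 0, 0, 0], [2.0, 0, 0, 0], [1.15, 0, 0, 0], [0, 0, 0, 0], [0, -1, 0, 0], [0, -1.2, 0, 0], [0, -1.2, 0, 0], [0, -1.2, 0, 0], [0, -1.2, 0, 0], [0, -1.4, 0, 0], [0, -1.4, 0, 0], [0, -1.4, 0, 0], [0, 0, 0, 0]],
  ],
)

```text
time: 10.05
eef_pos: [0.5436, 0.0285, 0.1357]
tcp_rot: [-0.703, -0.078, 0.703, -0.078]
contact_force: [-0.2, 0.6, -3.1]
opening: 0.247
```

Run:
```python
from h import *
st();cv2.imwrite("pics/e.png",optics.read_camera("wrist"))
```

```text
t 10.05 p [0.5436 0.0285 0.1357] yaw(y) -1.3505 toolx [-0.  0. -1.] F [-0.2  0.6 -3.1] op 0.247 q [-0.13  0.1   1.98  0.    1.06  1.22]
```

View pics/e.png

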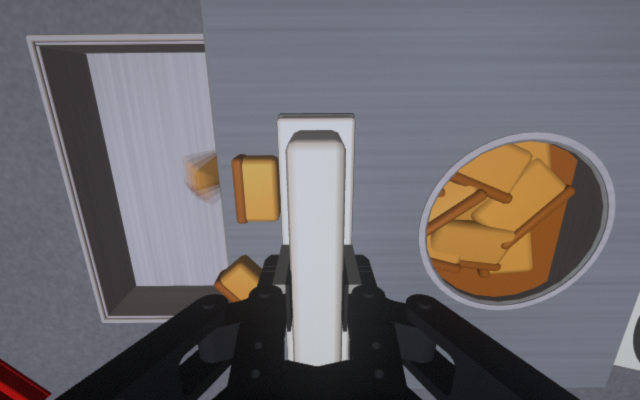

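The scraper is working: one piece is falling into the pan at (203,172), and two are still ahead of the block at (257,188) and (240,278).

arm_command(
  increments=[
    [[0, -1.2, 0, 0], [0, -1.4, 0, 0], [0, -1.6, 0, 0], [0, -1.6, 0, 0], [0, -0.8, 0, 0], [0, 0, 0, 0], [0, 0, 0, 0]],
  ],
)

```text
time: 10.98
eef_pos: [0.5298, 0.0917, 0.1359]
tcp_rot: [0.703, 0.077, -0.703, 0.077]
contact_force: [0.2, -0.3, -2.1]
opening: 0.245
```

Run:
```python
from h import *
st();cv2.imwrite("pics/f.png",optics.read_camera("wrist"));cv2.imwrite("pics/f1.png",optics.read_camera("scene"))
```

```text
t 10.97 p [0.5298 0.0917 0.1359] yaw(y) -1.352 toolx [ 0. -0. -1.] F [ 0.2 -0.3 -2.1] op 0.245 q [-0.02  0.09  1.99 -0.    1.06  1.33]
```

View pics/f.png

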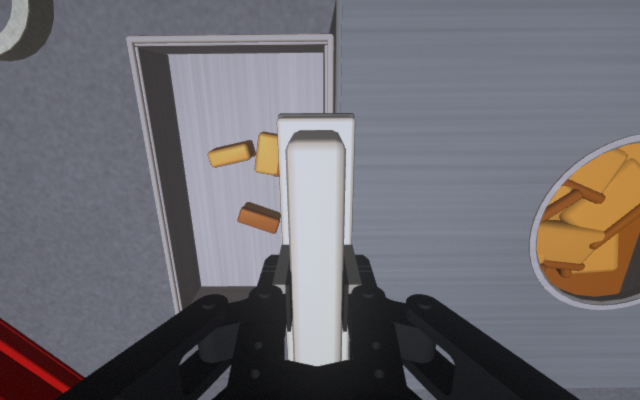

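View pics/f1.png

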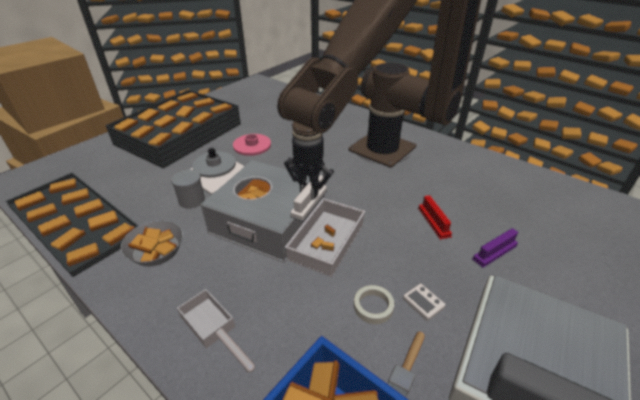

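All three pieces lie in the pan, at (231,153), (267,153) and (260,217) in the wrist view. Next the block goes back to its place.

arm_command(
  increments=[
    [[-2.5, 0, 0, 0], [-2.5, 0, 0, 0], [0, -3.77, 0.35, 0], [0, -3.77, 0.35, 0], [0, -3.77, 0.35, 0], [0, -3.77, 0.35, 0], [0, -3.77, 0.35, 0], [0, -3.77, 0.35, 0], [0, -3.77, 0.35, 0], [0, -3.77, 0.35, 0], [0, 0, 0, 0], [4, 0, 0, 0], [4, 0, 0, 0], [4, 0, 0, 0], [2.5, 0, 0, 0], [1.2, 0, 0, 0], [0.5, 0, 0, 0], [0.1, 0, 0, 0], [0, 0, 0, 0]],
  ],
)

```text
time: 13.45
eef_pos: [0.4377, 0.3806, 0.024]
tcp_rot: [0.704, 0.078, -0.702, 0.077]
contact_force: [-0.5, 0.3, -1.6]
opening: 0.248
```

arm_command(
  increments=[
    [[0.1, 0, 0, 0], [0.1, 0, 0, 0], [0, 0, 0, 0]],
  ],
)

```text
time: 13.82
eef_pos: [0.4376, 0.3806, 0.0229]
tcp_rot: [0.703, 0.077, -0.703, 0.077]
contact_force: [-3.0, -1.6, 6.3]
opening: 0.247
```

arm_command(
  increments=[
    [[0, 0, 0, 0], [0, 0, 0, 0], [0, 0, 0, 0], [0, 0, 0, 0], [0, 0, 0, 0], [-2, 0, 0, 0], [-4, 0, 0, 0], [-5, 0, 0, 0], [-5, 0, 0, 0], [-5, 0, 0, 0], [0, 0, 0, 0]],
  ],
  grip=8.54,
)

```text
time: 15.2
eef_pos: [0.4395, 0.3818, 0.2389]
tcp_rot: [0.707, 0.079, -0.699, 0.075]
contact_force: [0.5, -0.2, 0.5]
opening: 0.999
```

Run:
```python
from h import *
st();cv2.imwrite("pics/g.png",optics.read_camera("wrist"))
```

```text
t 15.2 p [0.4395 0.3818 0.2389] yaw(y) -1.3517 toolx [ 0.012  0.007 -1.   ] F [ 0.5 -0.2  0.5] op 0.999 q [0.54 0.07 1.81 0.   1.25 1.89]
```

View pics/g.png

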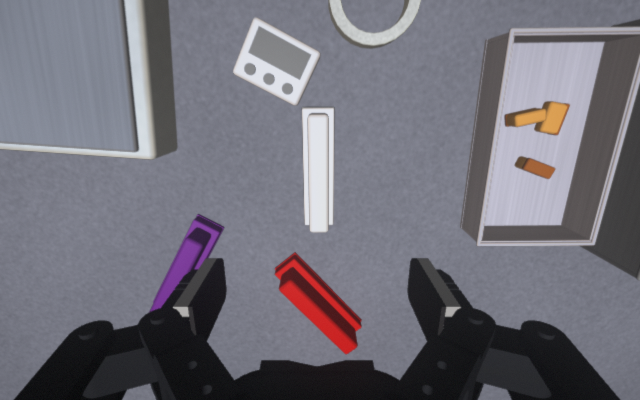

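The block stands upright again at (318,170), clear of the timer and let go. Next is a precise look at the mouth.

arm_command(
  increments=[
    [[0, 4.78, -0.22, 0], [0, 4.78, -0.22, 0], [0, 4.78, -0.22, 0], [0, 4.78, -0.22, 0], [0, 4.78, -0.22, 0], [0, 4.78, -0.22, 0], [0, 4.78, -0.22, 0], [0, 4.78, -0.22, 0], [0, 4.78, -0.22, 0], [0, 4.78, -0.22, 0], [0, 0, 0, 0], [0, 0, 0, 0]],
  ],
)

```text
time: 16.75
eef_pos: [0.5613, -0.0812, 0.2296]
tcp_rot: [-0.702, -0.078, 0.704, -0.076]
contact_force: [-0.5, 0.6, -0.3]
opening: 1.001
```

Run:
```python
from h import *
st();cv2.imwrite("pics/i.png",optics.read_camera("wrist"));cv2.imwrite("pics/i1.png",optics.read_camera("scene"));cv2.imwrite("pics/i2.png",optics.read_camera("side"))
for n in("wrist","scene","side"):
  for d in optics.place_of(n,"mouth")[:2]: print(n,d,ray(cam(n),d["at"],.11))
```

```text
t 16.75 p [ 0.5613 -0.0812  0.2296] yaw(y) -1.3525 toolx [-0.002  0.001 -1.   ] F [-0.5  0.6 -0.3] op 1.001 q [-0.32  0.05  1.85  0.    1.25  1.03]
wrist {'at': [177.0, 318.7], 'conf': 0.61} [ 0.5731963  -0.07887727  0.11      ]
scene {'at': [188.6, 254.5], 'conf': 0.81} [ 0.57516145 -0.07327259  0.11      ]
side {'at': [212.9, 378.4], 'conf': 0.91} [ 0.57116442 -0.09173714  0.11      ]
```

View pics/i.png

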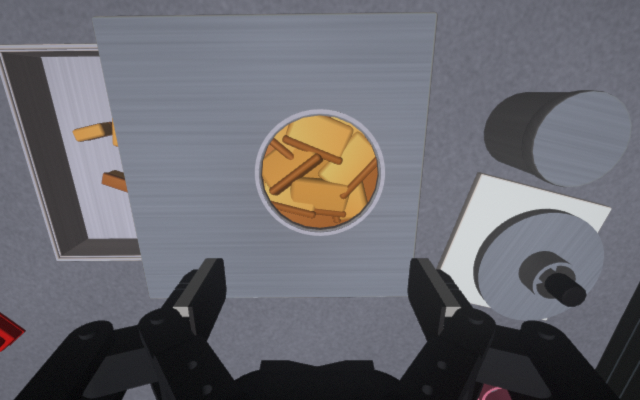

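Run:
```python
from h import *
from scipy.optimize import least_squares
i=cv2.imread("pics/i.png");W=cam("wrist")
cv2.imwrite("pics/i3.png",cv2.resize(i[95:250,240:400],None,fx=4,fy=4,interpolation=2))
g=cv2.GaussianBlur(i,(0,0),.8).astype(float);sat=g.max(2)-g.min(2);gray=g.mean(2)
def circ(z,kind,r0):
    c0=np.array([.5735,-.0790]);P=[]
    for a in np.linspace(0,2*np.pi,120,endpoint=False):
        rs=np.linspace(.042,.060,73)
        uv=[proj(W,[c0[0]+r*np.cos(a),c0[1]+r*np.sin(a),z]) for r in rs]
        m=np.array([[p[1],p[0]] for p in uv],np.float32)
        v=cv2.remap((sat if kind=="sat" else gray).astype(np.float32),m[:,0][None],m[:,1][None],1)[0]
        d=np.gradient(v);k=np.argmin(d)
        P.append(c0+rs[k]*np.array([np.cos(a),np.sin(a)]))
    P=np.array(P)
    f=lambda x:np.hypot(P[:,0]-x[0],P[:,1]-x[1])-x[2]
    s=least_squares(f,[*c0,.05],loss="soft_l1",f_scale=.0008);print(kind,np.round(s.x,4),"rms",np.median(abs(f(s.x))))
circ(.11,"sat",0);circ(.11,"gray",0)
# tin edges by fitting lines to gradient, Canny
f=lambda u,v,z:ray(W,(v,u),z)[:2]
```

```text
sat [ 0.5759 -0.0792  0.0489] rms 0.0001783358065611841
gray [ 0.5746 -0.0798  0.0551] rms 0.000378457921303553
```

View pics/i3.png

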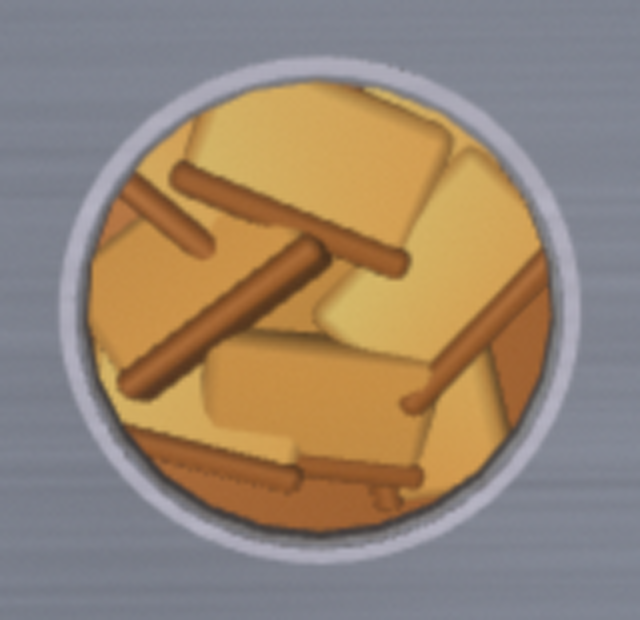

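The wrist view shows the mouth as a clean circle centred near (320,172). The ring fit gives (0.5746, −0.0798), which agrees with the tin corners to within 1 mm.

arm_command(
  increments=[
    [[0, 4.4, 2.0, 0], [0, 4.4, 2.0, 0], [0, 4.4, 2.0, 0], [0, 4.4, 2.0, 0], [0, 4.4, 2.0, 0], [0, 4.4, 2.0, 0], [0, 0, 0, 0], [0, 0, 0, 0]],
  ],
)

```text
time: 18.05
eef_pos: [0.5024, -0.3647, 0.2306]
tcp_rot: [-0.703, -0.078, 0.703, -0.077]
contact_force: [0.9, 0.3, -0.1]
opening: 1.002
```

Run:
```python
from h import *
st();im=optics.read_camera("wrist");cv2.imwrite("pics/j.png",im)
W=cam("wrist")
for q,z in(("inner_lid",.012),("cover",.03),("board",0)):
  for d in optics.place_of("wrist",q)[:2]: print(q,d,ray(W,d["at"],z))
cv2.imwrite("pics/j2.png",cv2.resize(im[80:280,200:440],None,fx=3,fy=3,interpolation=2))
```

```text
t 18.05 p [ 0.5024 -0.3647  0.2306] yaw(y) -1.3517 toolx [-0.     0.001 -1.   ] F [ 0.9  0.3 -0.1] op 1.002 q [-0.79  0.17  1.72  0.    1.26  0.56]
inner_lid {'at': [161.1, 314.3], 'conf': 0.66} [ 0.50642209 -0.35973381  0.012     ]
cover {'at': [167.2, 316.8], 'conf': 0.79} [ 0.50407619 -0.36320252  0.03      ]
cover {'at': [309.5, 310.8], 'conf': 0.61} [ 0.32006657 -0.39620198  0.03      ]
```

View pics/j.png

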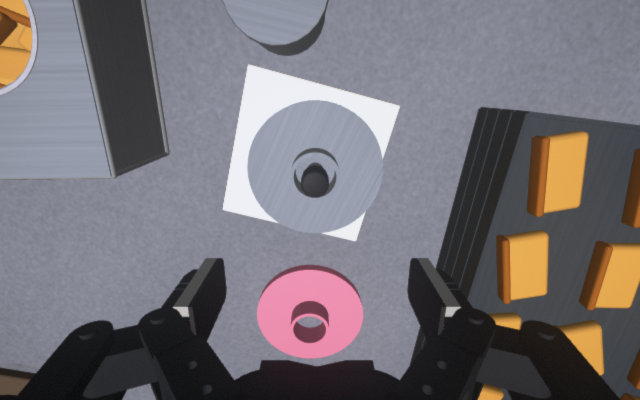

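View pics/j2.png

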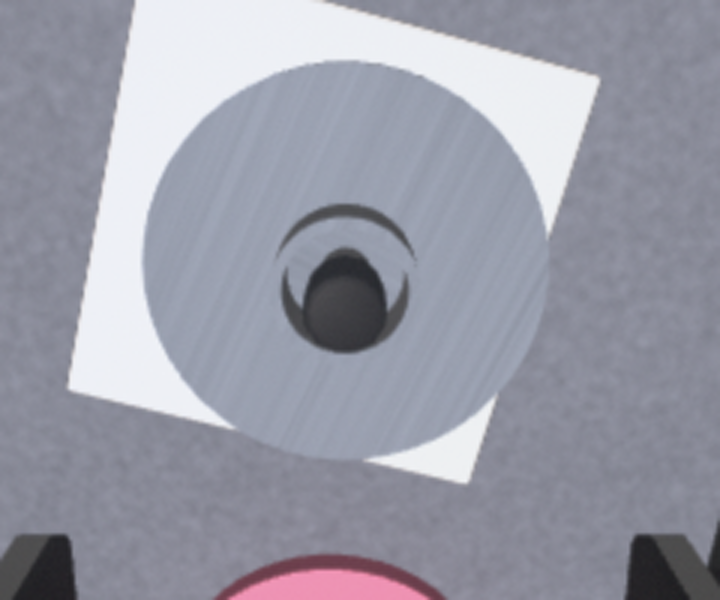

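The nested pair is at (315,167) in the wrist view. The top of the knob is a dark disc at about (315,184), and the pink decoy at (310,312) is well clear.

Run:
```python
from h import *
from scipy.optimize import least_squares
W=cam("wrist");s,Rm=st()
f=lambda u,v,z:ray(W,(v,u),z)
print("cover",f(315.3,166.5,.043))
k=f(315,184.3,.096);print("knob",k)
# refined circle fit to cover plate boundary with white/gray: saturation/gray
i=cv2.GaussianBlur(cv2.imread("pics/j.png"),(0,0),.7).astype(np.float32).mean(2)
for z,r0,lo,hi,n,sgn in((.043,.072,.066,.078,"plate",0),(.096,.013,.008,.019,"knob",1)):
    c0=np.array(f(315.3,166.5,.043)[:2]) if n=="plate" else k[:2]
    P=[]
    for a in np.linspace(0,2*np.pi,180,endpoint=False):
        rs=np.linspace(lo,hi,60);uv=np.array([proj(W,[c0[0]+r*np.cos(a),c0[1]+r*np.sin(a),z]) for r in rs],np.float32)
        v=cv2.remap(i,uv[:,1][None],uv[:,0][None],1)[0];d=np.gradient(v)
        j=np.argmax(d if sgn else abs(d))
        if abs(d[j])>1: P.append(c0+rs[j]*np.array([np.cos(a),np.sin(a)]))
    P=np.array(P);g=lambda x:np.hypot(P[:,0]-x[0],P[:,1]-x[1])-x[2]
    o=least_squares(g,[*c0,r0],loss="soft_l1",f_scale=.0007);print(n,len(P),np.round(o.x,4),np.median(abs(g(o.x))))
    dd=np.array([*o.x[:2],0])-s["eef_pos"];print("tool y,z cm",100*dd@Rm[:,1],100*dd@Rm[:,2])
```

```text
t 18.25 p [ 0.5028 -0.3641  0.2309] yaw(y) -1.3501 toolx [ 0.  0. -1.] F [ 0.2 -0.2  0.7] op 1.005 q [-0.79  0.17  1.72  0.    1.26  0.56]
cover [ 0.50756424 -0.36081863  0.043     ]
knob [ 0.50323944 -0.36170428  0.096     ]
plate 178 [ 0.5028 -0.3614  0.072 ] 0.00021516781103277788
tool y,z cm -0.2567500237447441 -0.06580467150070636
knob 180 [ 0.5053 -0.3607  0.0151] 0.0013412147172265129
tool y,z cm -0.26883207378987306 -0.32229885777866396
```

arm_command(
  increments=[
    [[0, -0.25, -0.05, 0], [4, 0, 0, 0], [4, 0, 0, 0], [4, 0, 0, 0], [2.5, 0, 0, 0], [1.4, 0, 0, 0], [0, 0, 0, 0], [0, 0, 0, 0]],
  ],
)

```text
time: 19.25
eef_pos: [0.5031, -0.3635, 0.0734]
tcp_rot: [0.703, 0.077, -0.702, 0.078]
contact_force: [0.0, 1.5, 0.2]
opening: 0.997
```

Run:
```python
from h import *
st();im=optics.read_camera("wrist");cv2.imwrite("pics/k.png",im);cv2.imwrite("pics/k1.png",cv2.resize(optics.read_camera("side")[220:380,320:480],None,fx=4,fy=3.7,interpolation=2))
```

```text
t 19.25 p [ 0.5031 -0.3635  0.0734] yaw(y) -1.3518 toolx [ 0.002 -0.002 -1.   ] F [0.  1.5 0.2] op 0.997 q [-0.79  0.34  1.82 -0.    0.98  0.56]
```

View pics/k.png

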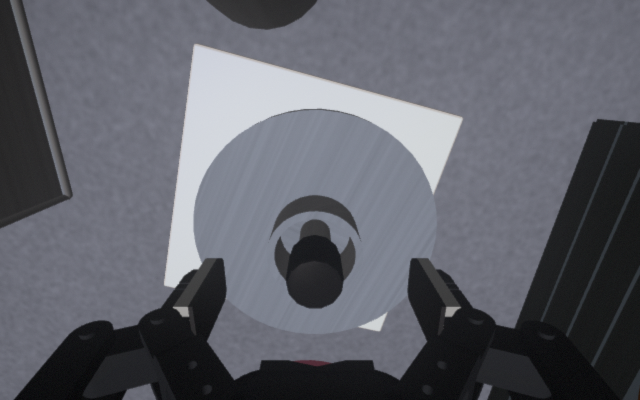

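View pics/k1.png

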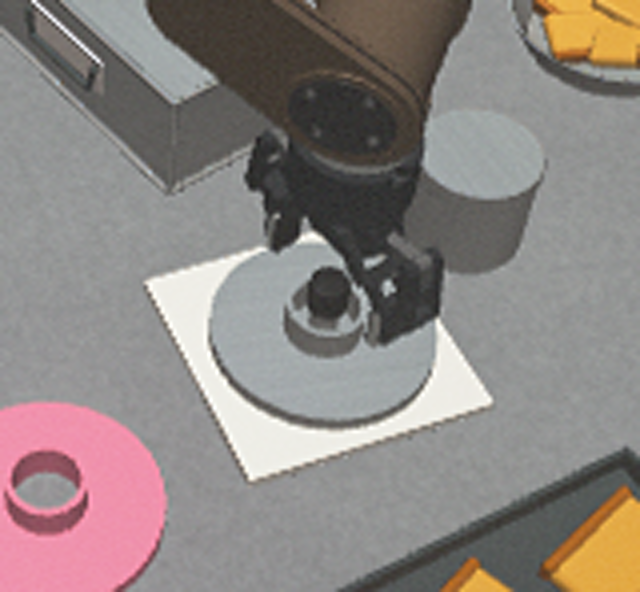

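The knob stands between the fingers at about (315,275), so I close on it.

arm_command(
  increments=[
    [[0, 0, 0, 0], [0, 0, 0, 0], [0, 0, 0, 0], [0, 0, 0, 0], [0, 0, 0, 0], [0, 0, 0, 0], [0, 0, 0, 0]],
  ],
  grip=0,
  grip_force=70,
)

```text
time: 20.23
eef_pos: [0.5023, -0.3628, 0.0722]
tcp_rot: [0.703, 0.077, -0.703, 0.077]
contact_force: [-1.4, 1.5, 4.6]
opening: 0.28
```

arm_command(
  increments=[
    [[-1, 0, 0, 0], [-2, 0, 0, 0], [-3, 0, 0, 0], [-4, 0, 0, 0], [-4, 0, 0, 0], [0, 0, 0, 0], [0, 0, 0, 0]],
  ],
)

```text
time: 21.1
eef_pos: [0.5014, -0.3622, 0.2101]
tcp_rot: [-0.702, -0.078, 0.703, -0.076]
contact_force: [0.1, -0.0, -6.5]
opening: 0.278
```

Run:
```python
from h import *
st();im=optics.read_camera("wrist");cv2.imwrite("pics/l.png",im);cv2.imwrite("pics/l1.png",cv2.resize(optics.read_camera("side")[180:340,320:480],None,fx=4,fy=3.7,interpolation=2))
```

```text
t 21.1 p [ 0.5014 -0.3622  0.2101] yaw(y) -1.352 toolx [-0.002  0.002 -1.   ] F [ 0.1 -0.  -6.5] op 0.278 q [-0.79  0.18  1.74 -0.    1.22  0.56]
```

View pics/l.png

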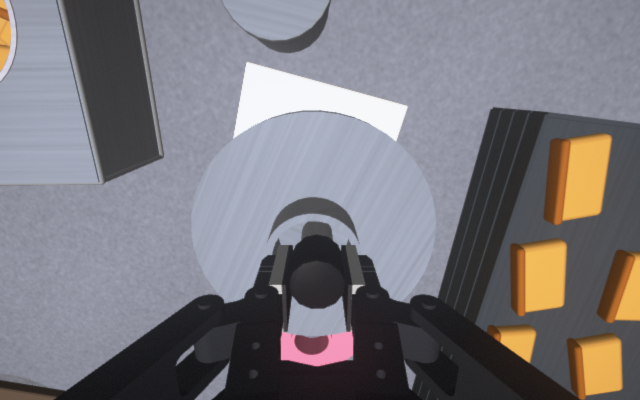

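View pics/l1.png

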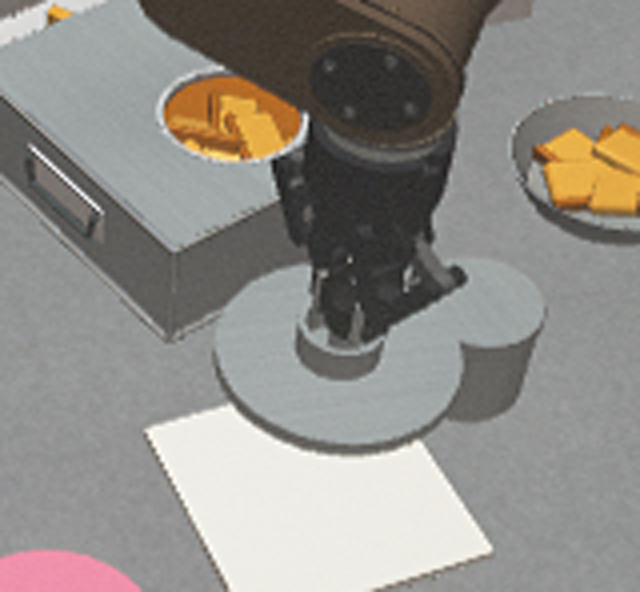

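The pair hangs level from the knob at (317,275), with the cover plate's upper arc visible. I measure its offset in the tool frame.

```bash
cat > fit.py <<'E'
from h import *
from scipy.optimize import least_squares
def plate(fn,zrel=-.029,r0=.072,a0=-60,a1=60):
    W=cam("wrist");s,Rm=st();p=np.array(s["eef_pos"])
    i=cv2.GaussianBlur(cv2.imread(fn),(0,0),.7).astype(np.float32).mean(2)
    P=[]
    for a in np.radians(np.arange(a0,a1,2)):  # angle from tool -z towards y
        dr=-np.cos(a)*Rm[:,2]+np.sin(a)*Rm[:,1]
        rs=np.linspace(r0-.008,r0+.008,65)
        uv=np.array([proj(W,p+dr*r-zrel*Rm[:,0]) for r in rs],np.float32)
        v=cv2.remap(i,uv[:,1][None],uv[:,0][None],1)[0];d=np.gradient(v);j=np.argmax(abs(d))
        if abs(d[j])>1.0: P.append([np.sin(a)*rs[j],-np.cos(a)*rs[j]])
    P=np.array(P);g=lambda x:np.hypot(P[:,0]-x[0],P[:,1]-x[1])-r0
    o=least_squares(g,[0,0],loss="soft_l1",f_scale=.0005);print("plate centre in tool (y,z) mm",1000*o.x,len(P),1000*np.median(abs(g(o.x))))
    return o.x
E
python3 - <<'E'
from fit import *
for z in(-.029,-.027,-.031): plate("pics/l.png",z)
plate("pics/l.png",-.029,.072,-80,80)
W=cam("wrist");s,Rm=st()
for v in(282,284,286):
  d=ray(W,(v,317),s["eef_pos"][2]+.024)-s["eef_pos"];print("knob",v,1000*d@Rm[:,1],1000*d@Rm[:,2])
i=cv2.imread("pics/l.png");cv2.imwrite("pics/l2.png",cv2.resize(i[180:340,240:400],None,fx=4,fy=3.7,interpolation=2))
E
```

```text
t 21.2 p [ 0.5009 -0.3618  0.2086] yaw(y) -1.3521 toolx [-0.004  0.004 -1.   ] F [ 0.7  0.2 -5. ] op 0.282 q [-0.79  0.18  1.74 -0.    1.22  0.56]
plate centre in tool (y,z) mm [-2.96712076  0.74768179] 60 0.3108012923105849
t 21.2 p [ 0.5009 -0.3618  0.2086] yaw(y) -1.3521 toolx [-0.004  0.004 -1.   ] F [ 0.7  0.2 -5. ] op 0.282 q [-0.79  0.18  1.74 -0.    1.22  0.56]
plate centre in tool (y,z) mm [-3.01488955  0.75840877] 60 0.38726794916205814
t 21.2 p [ 0.5009 -0.3618  0.2086] yaw(y) -1.3521 toolx [-0.004  0.004 -1.   ] F [ 0.7  0.2 -5. ] op 0.282 q [-0.79  0.18  1.74 -0.    1.22  0.56]
plate centre in tool (y,z) mm [-2.89491073  0.67161892] 60 0.20495964822183493
t 21.2 p [ 0.5009 -0.3618  0.2086] yaw(y) -1.3521 toolx [-0.004  0.004 -1.   ] F [ 0.7  0.2 -5. ] op 0.282 q [-0.79  0.18  1.74 -0.    1.22  0.56]
plate centre in tool (y,z) mm [-2.9252208   0.78052034] 80 0.24520567450554698
t 21.2 p [ 0.5009 -0.3618  0.2086] yaw(y) -1.3521 toolx [-0.004  0.004 -1.   ] F [ 0.7  0.2 -5. ] op 0.282 q [-0.79  0.18  1.74 -0.    1.22  0.56]
knob 282 -0.6032062585819373 -2.781656703485809
knob 284 -0.6042332938330321 -1.7826085277323995
knob 286 -0.605265085717186 -0.7789333388489552
```

View pics/l2.png

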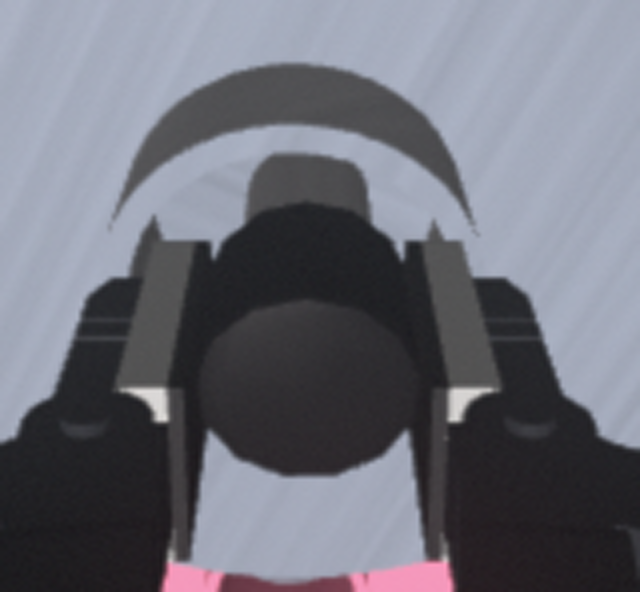

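arm_command(
  increments=[
    [[0, -1.25, -0.64, 0], [0, -2.6, -1.32, 0], [0, -2.6, -1.32, 0], [0, -2.6, -1.32, 0], [0, -2.6, -1.32, 0], [0, -2.6, -1.32, 0], [0, -2.6, -1.32, 0], [0, -2.6, -1.32, 0], [0, -2.6, -1.32, 0], [0, -2.6, -1.32, 0], [0, -1.25, -0.64, 0], [0, 0, 0, 0], [0, 0, 0, 0], [0, 0, 0, 0]],
  ],
)

```text
time: 22.95
eef_pos: [0.5743, -0.0825, 0.2118]
tcp_rot: [-0.703, -0.077, 0.703, -0.077]
contact_force: [0.5, 0.3, -4.6]
opening: 0.28
```

Run:
```python
from fit import *
im=optics.read_camera("wrist");cv2.imwrite("pics/m.png",im)
plate("pics/m.png")
P=[]
for _ in range(6):
    optics.camera_model("side");optics.read_camera("side");P.append(sensors.get_state()["eef_pos"])
print(np.mean(P,0),np.std(P,0))
cv2.imwrite("pics/m1.png",cv2.resize(optics.read_camera("side")[150:310,300:460],None,fx=4,fy=3.7,interpolation=2))
cv2.imwrite("pics/m2.png",cv2.resize(im[180:340,240:400],None,fx=4,fy=3.7,interpolation=2))
```

```text
t 23.0 p [ 0.5743 -0.0824  0.2118] yaw(y) -1.3533 toolx [-0. -0. -1.] F [ 0.7  0.6 -5.5] op 0.282 q [-0.32  0.1   1.83 -0.    1.21  1.04]
plate centre in tool (y,z) mm [-1.60612065  0.87198974] 38 0.33259847532640663
[ 0.57437626 -0.08200322  0.21184718] [2.19177967e-05 2.02878573e-04 1.72647558e-05]
```

View pics/m.png

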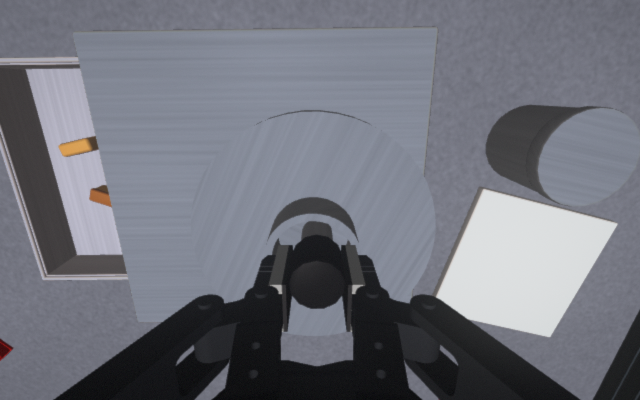

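View pics/m1.png

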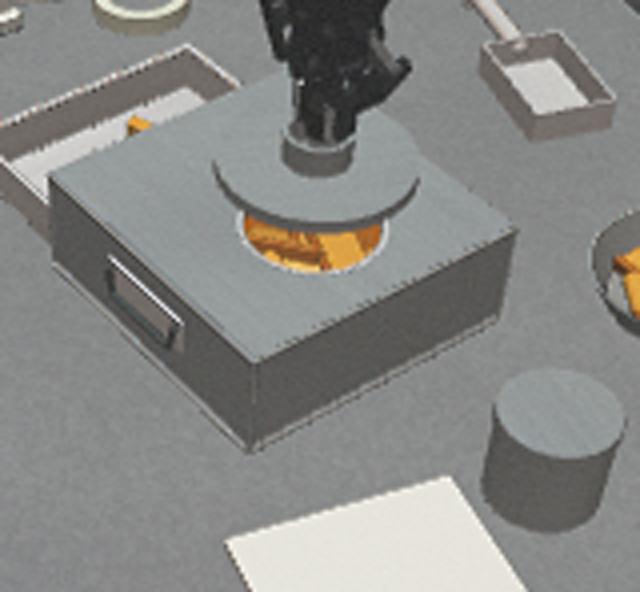

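View pics/m2.png

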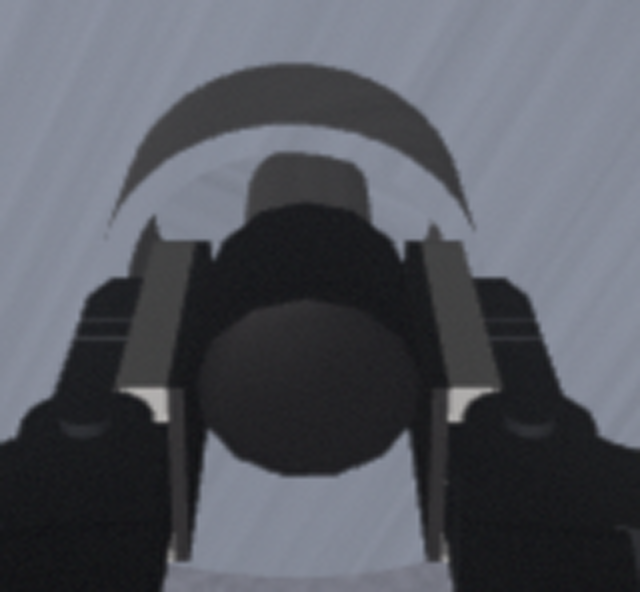

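The pair is over the mouth and level, with the mouth still partly visible under the cover in the side view at (315,240 in the crop). After a small correction I lower it to just above the mouth.

arm_command(
  increments=[
    [[0, -0.15, 0.07, 0], [2, 0, 0, 0], [1.4, 0, 0, 0], [0, 0, 0, 0], [0, 0, 0, 0]],
  ],
)

```text
time: 23.98
eef_pos: [0.5735, -0.0802, 0.1776]
tcp_rot: [-0.703, -0.077, 0.703, -0.077]
contact_force: [-0.2, -0.5, -4.8]
opening: 0.278
```

Run:
```python
from h import *
P=[]
im=optics.read_camera("side")
C=optics.read_camera("scene")
for _ in range(3):
    optics.read_camera("side");P.append(sensors.get_state()["eef_pos"])
print(np.mean(P,0),np.std(P,0));st()
a=cv2.resize(im[150:260,320:440],None,fx=5,fy=5,interpolation=2);cv2.imwrite("pics/n1.png",a)
cv2.imwrite("pics/n2.png",cv2.resize(C[130:240,200:320],None,fx=5,fy=5,interpolation=2))
```

```text
[ 0.5739015  -0.08033385  0.1785974 ] [6.22381590e-05 1.77913493e-05 6.22788865e-05]
t 24.23 p [ 0.5738 -0.0803  0.1785] yaw(y) -1.352 toolx [ 0.001 -0.    -1.   ] F [ 0.1  0.2 -5.7] op 0.273 q [-0.31  0.13  1.86 -0.    1.15  1.04]
```

View pics/n1.png

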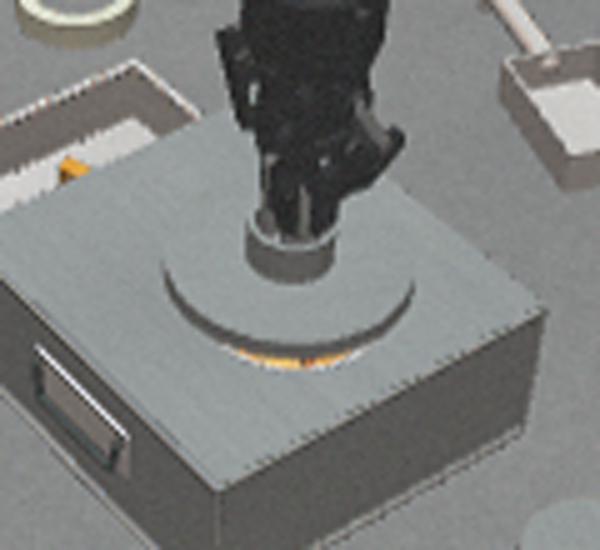

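View pics/n2.png

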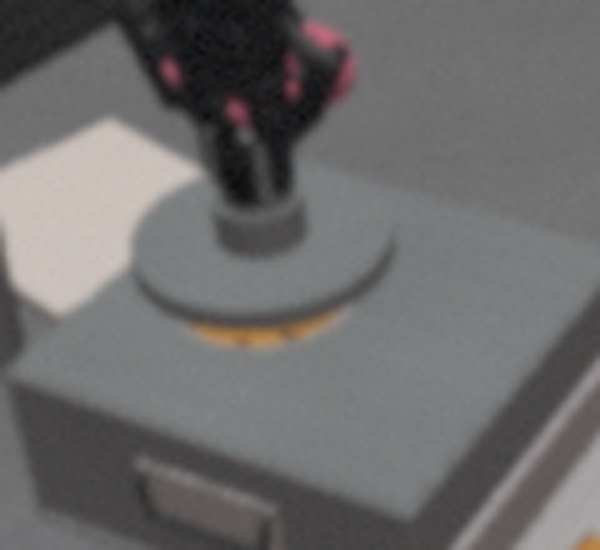

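The mouth shows evenly beneath the cover in both views, so I lower slowly while watching the force.

arm_command(
  increments=[
    [[0.4, 0, 0, 0], [0.4, 0, 0, 0], [0.4, 0, 0, 0], [0.3, 0, 0, 0], [0.3, 0, 0, 0], [0, 0, 0, 0]],
  ],
)

```text
time: 24.98
eef_pos: [0.5732, -0.0801, 0.1594]
tcp_rot: [-0.703, -0.077, 0.703, -0.077]
contact_force: [-0.7, 0.5, -4.7]
opening: 0.279
```

Free entry, with no contact force so far. I continue down to the seat.

arm_command(
  increments=[
    [[0.2, 0, 0, 0], [0.15, 0, 0, 0], [0.1, 0, 0, 0], [0.05, 0, 0, 0], [0, 0, 0, 0]],
  ],
)

```text
time: 25.6
eef_pos: [0.5734, -0.0802, 0.1548]
tcp_rot: [-0.703, -0.077, 0.703, -0.077]
contact_force: [0.7, -0.9, -5.9]
opening: 0.276
```

arm_command(
  increments=[
    [[0.05, 0, 0, 0], [0.05, 0, 0, 0], [0.05, 0, 0, 0], [0, 0, 0, 0], [0, 0, 0, 0]],
  ],
)

```text
time: 26.22
eef_pos: [0.5736, -0.0802, 0.1542]
tcp_rot: [0.703, 0.077, -0.703, 0.077]
contact_force: [-3.6, 1.5, 2.7]
opening: 0.278
```

The force rose from −5.9 to +2.7 N at TCP z 0.1542, where I predicted seating. A check picture before letting go.

Run:
```python
from h import *
st()
a=cv2.resize(optics.read_camera("side")[150:260,320:440],None,fx=5,fy=5,interpolation=2);cv2.imwrite("pics/o1.png",a)
st()
```

```text
t 26.23 p [ 0.5736 -0.0802  0.1542] yaw(y) -1.3519 toolx [ 0. -0. -1.] F [-3.6  1.5  2.7] op 0.278 q [-0.31  0.15  1.88 -0.    1.11  1.04]
t 26.27 p [ 0.5736 -0.0802  0.1542] yaw(y) -1.3519 toolx [ 0. -0. -1.] F [-3.2  2.2  3.6] op 0.283 q [-0.31  0.15  1.88 -0.    1.11  1.04]
```

View pics/o1.png

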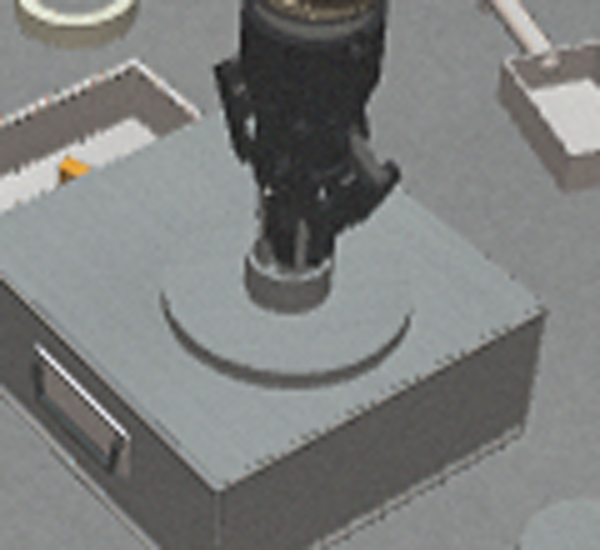

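The pair sits flat on the tin. I let go and rise to see the collar.

arm_command(
  increments=[
    [[0, 0, 0, 0], [0, 0, 0, 0], [0, 0, 0, 0], [0, 0, 0, 0], [0, 0, 0, 0], [0, 0, 0, 0], [-2, 0, 0, 0], [-3, 0, 0, 0], [-3, 0, 0, 0], [0, 0, 0, 0], [0, 0, 0, 0]],
  ],
  grip=8.54,
)

```text
time: 27.65
eef_pos: [0.5732, -0.0801, 0.2332]
tcp_rot: [-0.703, -0.077, 0.703, -0.077]
contact_force: [0.9, -0.4, -0.5]
opening: 1.002
```

Run:
```python
from h import *
from scipy.optimize import least_squares
s,Rm=st();im=optics.read_camera("wrist");cv2.imwrite("pics/p.png",im);W=cam("wrist")
i=cv2.GaussianBlur(im,(0,0),.7).astype(np.float32).mean(2)
c0=np.array([.5746,-.0797]);P=[];z=.125
for a in np.linspace(0,2*np.pi,180,endpoint=False):
    rs=np.linspace(.064,.080,65);uv=np.array([proj(W,[c0[0]+r*np.cos(a),c0[1]+r*np.sin(a),z]) for r in rs],np.float32)
    v=cv2.remap(i,uv[:,1][None],uv[:,0][None],1)[0];d=np.gradient(v);j=np.argmax(abs(d))
    if abs(d[j])>1: P.append(c0+rs[j]*np.array([np.cos(a),np.sin(a)]))
P=np.array(P);g=lambda x:np.hypot(P[:,0]-x[0],P[:,1]-x[1])-.072
o=least_squares(g,c0,loss="soft_l1",f_scale=.0005);print(len(P),o.x,np.median(abs(g(o.x))))
dd=np.array([*o.x,0])-s["eef_pos"];print("tool y,z cm",100*dd@Rm[:,1],100*dd@Rm[:,2])
cv2.imwrite("pics/p2.png",cv2.resize(im[100:330,180:460],None,fx=2.5,fy=2.5,interpolation=2))
```

```text
t 27.65 p [ 0.5732 -0.0801  0.2332] yaw(y) -1.352 toolx [-0.  0. -1.] F [ 0.9 -0.4 -0.5] op 1.002 q [-0.31  0.07  1.82  0.    1.25  1.04]
34 [ 0.57367239 -0.08774111] 0.0012623840877296136
tool y,z cm 0.7606612274902224 0.11827285804211363
```

View pics/p2.png

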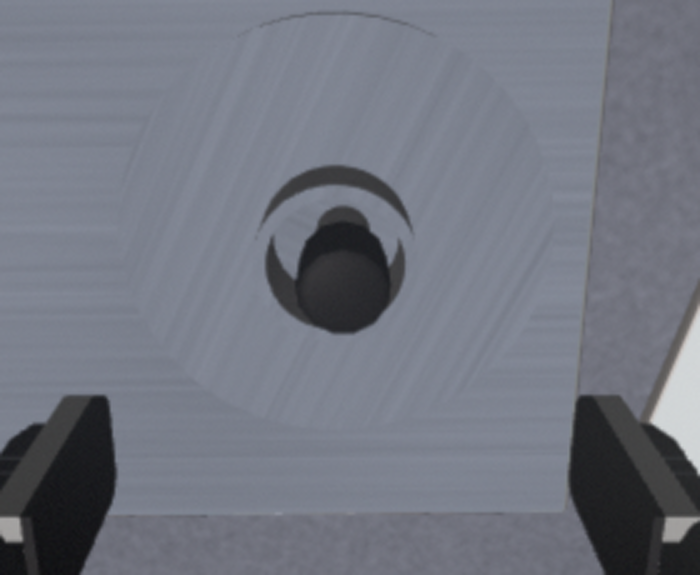

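Run:
```python
from h import *
s,Rm=st();W=cam("wrist")
for n,u,v,z in(("collar",314,203,.151),("knob",317.2,216.2,.178),("plate",180+335/2.5,100+220/2.5,.125)):
    d=ray(W,(v,u),z)-s["eef_pos"];print(n,np.round(ray(W,(v,u),z),4),"y,z mm",1000*d@Rm[:,1],1000*d@Rm[:,2])
```

```text
t 27.7 p [ 0.5728 -0.08    0.2323] yaw(y) -1.352 toolx [-0.002  0.001 -1.   ] F [-0.1  0.3  0.3] op 0.999 q [-0.31  0.08  1.82 -0.    1.25  1.04]
collar [ 0.5739 -0.0769  0.151 ] y,z mm -2.6956485763683857 -1.8529769034437764
knob [ 0.5746 -0.0791  0.178 ] y,z mm -0.3635941835252796 -2.032319296577649
plate [ 0.5776 -0.0758  0.125 ] y,z mm -2.877088776881484 -5.741995387351558
```

The collar is centred about 2.5 mm towards tool −y of the gripper axis. I shift by that amount and go down over it.

arm_command(
  increments=[
    [[0, -0.22, -0.05, 0], [3, 0, 0, 0], [3, 0, 0, 0], [2.5, 0, 0, 0], [1.5, 0, 0, 0], [0.7, 0, 0, 0], [0, 0, 0, 0], [0, 0, 0, 0]],
  ],
)

```text
time: 28.7
eef_pos: [0.5742, -0.0782, 0.1275]
tcp_rot: [0.704, 0.077, -0.702, 0.078]
contact_force: [0.1, 0.6, 0.2]
opening: 1.003
```

Run:
```python
from h import *
im=optics.read_camera("wrist");cv2.imwrite("pics/q.png",im)
b=cv2.resize(optics.read_camera("side")[150:260,320:440],None,fx=5,fy=5,interpolation=2);cv2.imwrite("pics/q1.png",b);st()
```

```text
t 28.8 p [ 0.5741 -0.0781  0.1275] yaw(y) -1.352 toolx [ 0.002 -0.001 -1.   ] F [ 0.4  0.3 -0.2] op 1.005 q [-0.31  0.18  1.9   0.    1.06  1.04]
```

View pics/q.png

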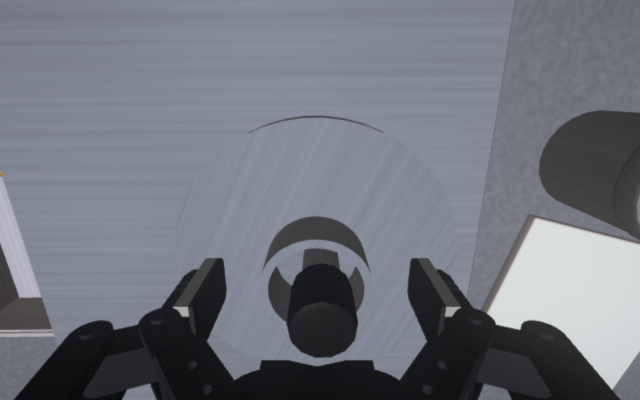

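View pics/q1.png

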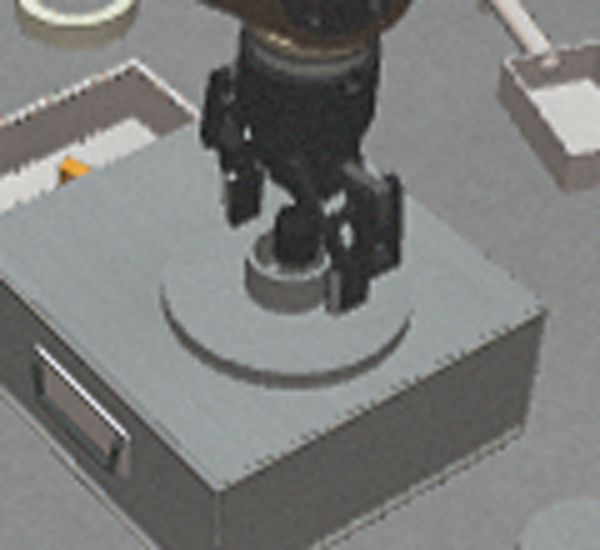

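The collar, spanning columns 268–365, is centred between the pads, and the fingers straddle it. A touch lower, then close.

arm_command(
  increments=[
    [[0.15, 0, 0, 0], [0, 0, 0, 0]],
  ],
)

```text
time: 29.05
eef_pos: [0.5735, -0.0779, 0.1249]
tcp_rot: [0.703, 0.077, -0.703, 0.077]
contact_force: [0.0, -0.1, 0.2]
opening: 1.001
```

arm_command(
  increments=[
    [[0, 0, 0, 0], [0, 0, 0, 0], [0, 0, 0, 0], [0, 0, 0, 0], [0, 0, 0, 0], [0, 0, 0, 0], [0, 0, 0, 0]],
  ],
  grip=0,
  grip_force=60,
)

```text
time: 29.92
eef_pos: [0.5739, -0.078, 0.1254]
tcp_rot: [0.703, 0.077, -0.703, 0.077]
contact_force: [0.4, -0.3, 5.6]
opening: 0.566
```

arm_command(
  increments=[
    [[-0.2, 0, 0, 0], [-0.3, 0, 0, 0], [-0.3, 0, 0, 0], [-0.3, 0, 0, 0], [-0.4, 0, 0, 0], [0, 0, 0, 0]],
  ],
)

```text
time: 30.68
eef_pos: [0.5738, -0.078, 0.1404]
tcp_rot: [0.703, 0.077, -0.703, 0.077]
contact_force: [-0.3, -0.6, -3.1]
opening: 0.564
```

Run:
```python
from h import *
im=optics.read_camera("wrist");cv2.imwrite("pics/r.png",im)
b=cv2.resize(optics.read_camera("side")[150:260,320:440],None,fx=5,fy=5,interpolation=2);cv2.imwrite("pics/r1.png",b);st()
```

```text
t 30.77 p [ 0.5735 -0.0779  0.1399] yaw(y) -1.352 toolx [ 0. -0. -1.] F [ 0.5  0.2 -2.6] op 0.567 q [-0.31  0.17  1.89  0.    1.08  1.04]
```

View pics/r1.png

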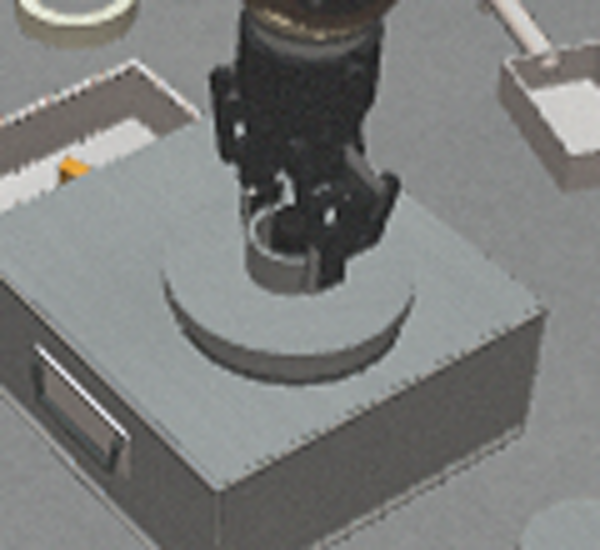

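The wrist now carries only the cover's weight (−2.8 N), and the cover is rising level. I continue straight up to about 100 mm.

arm_command(
  increments=[
    [[-0.7, 0, 0, 0], [-1, 0, 0, 0], [-1, 0, 0, 0], [-1.2, 0, 0, 0], [-1.2, 0, 0, 0], [-1.2, 0, 0, 0], [-1, 0, 0, 0], [-0.7, 0, 0, 0], [-0.4, 0, 0, 0], [0, 0, 0, 0], [0, 0, 0, 0], [0, 0, 0, 0]],
  ],
)

```text
time: 32.28
eef_pos: [0.5732, -0.0779, 0.2233]
tcp_rot: [-0.703, -0.077, 0.703, -0.077]
contact_force: [-0.0, 0.2, -1.6]
opening: 0.564
```

Run:
```python
from h import *
b=optics.read_camera("side");c=optics.read_camera("scene")
cv2.imwrite("pics/s1.png",cv2.resize(b[110:260,230:460],None,fx=3.4,fy=3.4,interpolation=2))
cv2.imwrite("pics/s2.png",c);st()
for d in optics.place_of("side","inner_lid")[:2]: print(d,ray(cam("side"),d["at"],.094))
for n,z in(("tape",0),("timer",0),("small_tin",0),("scraper",0)):
    print(n,[np.round(ray(cam("side"),d["at"],z),3) for d in optics.place_of("side",n)[:3]])
```

```text
t 32.38 p [ 0.5733 -0.0779  0.2234] yaw(y) -1.3521 toolx [-0.001  0.    -1.   ] F [ 0.3 -0.2 -2.6] op 0.569 q [-0.31  0.08  1.83 -0.    1.23  1.04]
{'at': [210.9, 373.8], 'conf': 0.93} [ 0.57062574 -0.0646376   0.094     ]
{'at': [186.1, 338.1], 'conf': 0.51} [0.51643105 0.07920059 0.094     ]
tape [array([0.63 , 0.353, 0.   ]), array([0.616, 0.019, 0.   ])]
timer [array([0.534, 0.439, 0.   ]), array([0.437, 0.398, 0.   ])]
small_tin [array([ 0.649, -0.304,  0.   ])]
scraper [array([0.433, 0.386, 0.   ]), array([0.27 , 0.523, 0.   ]), array([0.266, 0.35 , 0.   ])]
```

View pics/s1.png

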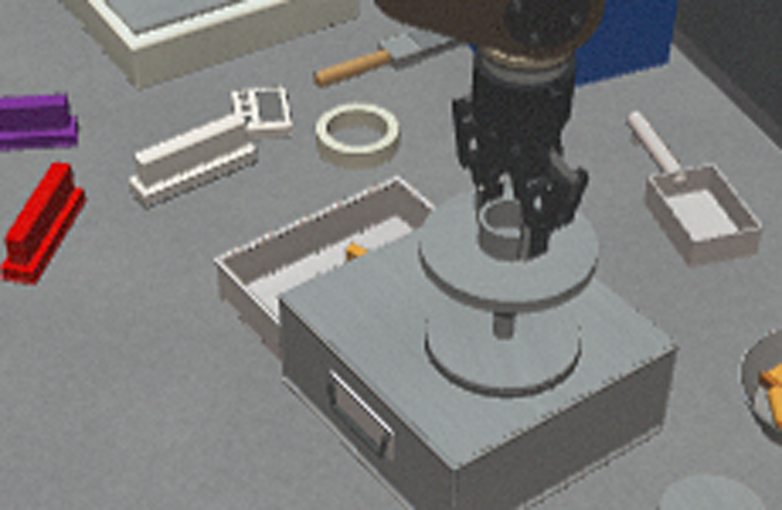

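View pics/s2.png

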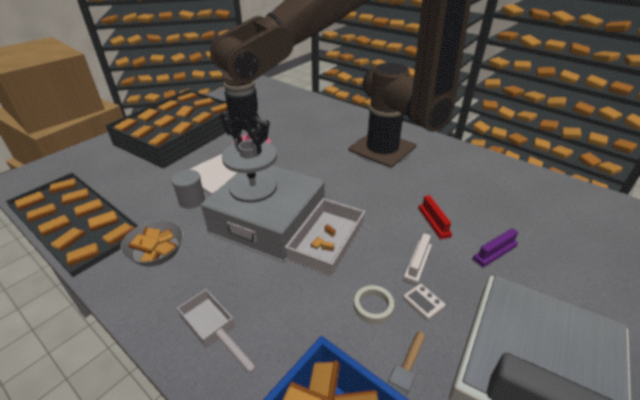

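The inner lid lies flat in the mouth at (503,350) in the side crop. The cover is held level above it at (508,250), and the pieces are in the pan. The block is upright, and the bystanders haven't moved. I hand in.

Run:
```python
from h import *
st();print(ctrl.sign_off())
```

```text
t 32.62 p [ 0.5734 -0.0779  0.2238] yaw(y) -1.3519 toolx [-0.  0. -1.] F [ 1.  -0.5 -2.7] op 0.569 q [-0.31  0.08  1.83  0.    1.23  1.04]
the job is handed in; nothing more can be done
None
```

I finished the whole job in one pass and handed it in at 32.6 s; the hand-in gives no verdict.

**What I did:**
- **Wipe:** I wiped the three rusk pieces into the pan with the white block and stood it back near its original spot.
- **Lids:** I carried the nested lids over by the knob. They met resistance at TCP height 0.154 m, where I had predicted they would be fully home. I then let go and lifted only the cover by its collar.

**What the last checks showed:**
- **Cover:** held level and still about 100 mm above the tin's top. The grip opening is steady, and the wrist reads about 2.7 N against about 2 N for the cover alone.
- **Inner lid:** looks flat and seated in the side picture.
- **Pan and block:** the pieces are in the pan, and the block is upright and let go.
- **Bystanders:** the tape, timer and small tin look unmoved. The network's positions for them shifted by up to 18 mm between looks, which I put down to network error.

**Checks that failed or disagreed:**
- **Inner lid position:** the side-camera network put the inner lid about 15 mm off the mouth in y. It had also put the mouth about 12 mm off the other way, so I relied on the wrist-camera fits, the contact height and the pictures instead.
- **Cover fit:** the circle fit of the cover on the tin failed for lack of contrast, so I centred on the collar by eye.

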